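# Restock the grossing bench: stoppers into the dispenser, instruments into the tray

### The job

Get the grossing bench ready for the next case: lift the scoop with all its rubber stoppers, pour them through the funnel so that every one ends up in the jar below, and stand the empty scoop upright back on its black mat. Lay every loose white-handled instrument flat in the tray, right way up, one to a compartment, head towards the tray's tall end wall. Leave the stain bottle and the specimen pot where they stand.

Things in the scene. Friction and masses are not known exactly. Their poses are not given: they have to be found in the camera images.
- funnel_rim (a point): Centre of the round mouth of the wide aluminium funnel of the stopper dispenser (fixed to the bench), level with its rim: 205 above the bench, rim diameter 164. The cone narrows over 70 of height to a stem of inner diameter 56 that ends in the mouth of the clear jar right below.
- jar_floor (a point): Centre of the inner floor of the dispenser's clear narrow jar (outer diameter 72, inner 66, top 125 above the bench), 14 above the bench, on the funnel's vertical axis. Jar and funnel stand on a grey base plate 130 (x) x 110 x 10; a steel post 12 thick, 140 high, 55 away along x, holds the funnel and stays under its cone.
- mat: Black rubber mat 190 (its x) x 130 (its y) x 4 thick, fixed, where the scoop stands. Origin at the centre of its underside, on the bench.
- scoop_handle (a point): Centre of the black handle fin of the loose steel scoop (about 250 g), 69 above the scoop's underside; x points to its open front, z up when it stands. The fin is 50 long (x), 14 thick (y), from 48 to 90 above the underside: pinch it across its thickness. It stands on a bridge (30 long in x) over the trough.
- scoop_lip (a point): Middle of the scoop's open front edge, on the inner floor: 62.5 ahead of (x) and 66 below the fin's centre. The trough is 125 long (x), 84 wide (y), walls 42 high and 3 thick at the back and sides, no front wall: stoppers start to slide out over this edge when it is tipped front-down about 30 to 40 degrees; about 60 empties it.
- tray: Aluminium instrument tray, fixed, 160 (x) x 236 (y), with four compartments side by side, each 150 long (x) x 54 wide (y), floor 4 thick, dividers, sides and low end wall 14 high above the bench; the end wall at +x is taller, 34 above the bench. Origin at the centre of its underside, on the bench.
- tray_head (a point): Middle of the foot of the tray's tall end wall, 75 along +x from the tray's centre, on the floor level.
- bay0 (a point): Centre of the floor of tray compartment 0, 4 above the bench; axes as the tray's, +x towards the tall end wall.
- bay1 (a point): Centre of the floor of tray compartment 1, 4 above the bench; axes as the tray's, +x towards the tall end wall.
- bay2 (a point): Centre of the floor of tray compartment 2, 4 above the bench; axes as the tray's, +x towards the tall end wall.
- bay3 (a point): Centre of the floor of tray compartment 3, 4 above the bench; axes as the tray's, +x towards the tall end wall.
- scraper_center (a point): Loose instrument. Scraper: white handle, flat steel blade 36 wide, 8 thick. This point: its centre, half-way up the handle. +x points to the head, z up as it lies at the start. Handle 85 long (from 65 behind this point to 20 ahead), 20 wide, 26 high: underside 13 below this point; 130 long over all, about 90 g. May be absent.
- brush_center (a point): Loose instrument. Brush: white handle, wooden head 32 wide with black bristles down. This point: its centre, half-way up the handle. +x points to the head, z up as it lies at the start. Handle 85 long (from 65 behind this point to 20 ahead), 20 wide, 26 high: underside 13 below this point; 130 long over all, about 90 g. May be absent.
- paddle_center (a point): Loose instrument. Paddle: white handle, round flat steel head 38 in diameter, 8 thick. This point: its centre, half-way up the handle. +x points to the head, z up as it lies at the start. Handle 85 long (from 65 behind this point to 20 ahead), 20 wide, 26 high: underside 13 below this point; 130 long over all, about 90 g. May be absent.
- roller_center (a point): Loose instrument. Inking roller: white handle, black rubber roller 34 wide, 30 in diameter. This point: its centre, half-way up the handle. +x points to the head, z up as it lies at the start. Handle 85 long (from 65 behind this point to 20 ahead), 20 wide, 26 high: underside 13 below this point; 130 long over all, about 90 g. May be absent.
- plug0_center (a point): Centre of a tan rubber stopper, a cylinder 22 in diameter, 20 high, 12 g, standing in the scoop at the start. May be absent.
- plug1_center (a point): Centre of a tan rubber stopper, a cylinder 22 in diameter, 20 high, 12 g, standing in the scoop at the start. May be absent.
- plug2_center (a point): Centre of a tan rubber stopper, a cylinder 22 in diameter, 20 high, 12 g, standing in the scoop at the start. May be absent.
- plug3_center (a point): Centre of a tan rubber stopper, a cylinder 22 in diameter, 20 high, 12 g, standing in the scoop at the start. May be absent.
- plug4_center (a point): Centre of a tan rubber stopper, a cylinder 22 in diameter, 20 high, 12 g, standing in the scoop at the start. May be absent.
- plug5_center (a point): Centre of a tan rubber stopper, a cylinder 22 in diameter, 20 high, 12 g, standing in the scoop at the start. May be absent.
- stain_bottle: Amber stain bottle, 54 in diameter, 110 high, bystander. Origin at the centre of its underside.
- specimen_pot: Closed white specimen pot, 70 in diameter, 60 high, bystander. Origin at the centre of its underside.

How it is judged:
By the outcome, as a careful person would: the job done as asked, in the order asked, and still so for the second after the job is handed in, with the robot touching nothing.
Of plug0, plug1, plug2, plug3, plug4, plug5 only 4 to 6 are there at a start; the rules pass over those that are not, and their reading is None.
Of scraper, brush, paddle, roller only 3 to 4 are there at a start; the rules pass over those that are not, and their reading is None.
At some moment in a run one of scraper, brush, paddle, roller may be knocked a few centimetres aside while the robot is not near it.
It also fails if it takes over 210 s, if anything falls off the work surface, if the arm or the gripper's body presses on something with over 40 N, if the wrist force passes 120 N, or if a joint passes its speed limit or range.

### The arm

A 6-joint arm with a two-finger parallel gripper is mounted at the origin on the work surface. World frame = base frame: x ahead of the robot, y to its left, z up, the work surface at z = 0. Lengths are in m, angles in rad, forces in N, time in s.
With the tool pointing down it reaches from about 0.4 to 0.825 m from the base axis. Payload 7 kg.
Tool frame: the origin (TCP) lies on the centre line of the jaws, within the pads' length; the fingertips stand 17 mm ahead of it and the grasp point (between the pads) lies 2 mm behind it; z points along the fingers, y is the line along which they close (so a half turn about z gives the same grasp; the last joint's range is limited). The gripper opens to 85 mm and grips with 20 to 120 N. Pads are 22 mm wide; open, the fingers measure 114 mm over their backs; the gripper's body (76 mm by 85 mm) begins 54 mm behind the grasp point. The pads swing forward as they close: fully open they stand 13 mm farther back than shut.
Start: joints at [1.575, 0.359, 0.012, 0, -1.224, -0.288], TCP at [0.189, 0.648, 0.221] pointing down, gripper open.
Joint ranges: [-3.07, 3.07], [-1.43, 2.12], [-1.02, 1.25], [-3.03, 1.67], [-3.05, -0], [-3.03, 3.03]. Speed limits (rad/s): [2.39, 2.39, 3.01, 3.14, 3.14, 3.14].

### API

Orientations are given as a rotation vector (axis times angle).
In Python, from rig import env gives the robot as it stands. The module is installed in compiled form; this text tells all that it offers.
- The arm moves only by the tool servo_tool, never from a script. Its argument "motion" is a list of rows, each a list of 3 entries, a list of its own where there are three numbers: the turn, a rotation vector about the tool's x, y, z in degrees, then the shift along the tool's x, y, z in cm, then the closure in counts, from 0 (fully open) to 255 (shut). In form: [[[ax, ay, az], [tx, ty, tz], grip], ...]. A call has 1 to 12 rows; each row shifts and turns the commanded pose from where the row before left it, along the tool's axes as they then stand; what a row does not reach is not made up. A row lasts 1/8 s, in which the tool goes at most 62.5 mm and 10.7 degrees, less where a joint would pass 70% of its speed; a pose out of reach is approached as far as the arm can. A call with a gripper value outside its range is refused whole. The fingers move at their own pace and stop on an object; "squeeze" is the grip in N (left out, the last holds). Time passes only in rows, so rows that do not move let the fingers close. It gives the time, the measured TCP pose, the force, the opening and the grip force at its end, in the units of the state.
- env.get_state(): the state, without advancing time (a new reading comes with each control period).
- env.camera(name): name is "side" or "top" or "wrist"; returns the picture (384x512x3 uint8, blue, green, red); there is no depth.
- env.get_calibration(name): a dict with "camera_matrix" (3x3 intrinsics, pixels), "T" (4x4, takes a point from camera to world coordinates); the wrist camera has in their place "T_tool_cam" (4x4, takes a point from camera to tool coordinates, whose origin is the TCP and whose axes are the flange's). Camera axes: x right, y up, looking along -z (the intrinsics and any distortion apply to the point x, -y, -z); pixel columns grow to the right and rows downward; lengths in m; the calibration is good to about 2 mm. The wrist camera is an equidistant fisheye: a pixel r from the principal point sees the ray r / f radians off the axis. A picture is of the moment at which its call begins: read the wrist's pose just before it. get_calibration takes no time and is no camera call.
- env.finish_job(): hands the job in; it is judged then, once.
Trained networks look in the newest picture that a camera, given by its name, has taken for a name from the list of things; names that differ only in an ending like _2 or _b are one class to them, and where a whole thing is asked for, a point or a joint stands for the part that bears it (a point fixed in the world has none). Each returns a list of dicts, best first, with "score" (0 to 1); they miss things now and then, are a little off and sometimes report something else, mostly with a low value. They report only what shows in the picture. A call takes as long as a camera call.
- env.trace(name, camera): "mask" (384x512 bool, what is visible of it) and "box" ([left, top, right, bottom] in pixels, round what is visible of it).
The state is a dict: "time": time; "joint_positions": joint angles; "dq": joint speeds; "joint_efforts": joint torques, N m; "eef_pos": TCP position; "tool_rot": TCP orientation; "wrist_force": force on the tool from outside, world axes, zero at the start; "ft_torque": the same for the moment, N m; "gripper_width": finger opening in m; "finger_force": force on a finger pad.
Only numpy, scipy, OpenCV 4.12 (cv2) and the standard library are available. Lean on these libraries where they do the work, as an engineer would, in place of code of your own. Each camera call takes 0.05 s, during which the arm holds its last target. There are 200 camera calls.

## Working session

There is one attempt and no reset: what is moved stays moved. The work goes in short steps, Python scripts to look and compute and a tool call to move; the robot and the scene stay as the last step left them, time stands still between calls to the robot, and variables do not carry over. Pictures are saved under pics/ and viewed, at most 14 in all, crops included, and the job is handed in when it is done.

Besides the shell and the picture viewer there is one more tool, called as a command line: name --argument value ..., lists and objects as JSON in quotes. servo_tool: Moves the arm, as the interface text tells. Its arguments: {"type":"object","properties":{"motion":{"type":"array"},"squeeze":{"type":"number"}},"required":["motion"]}

```bash
mkdir -p pics; cat > a.py <<'E'
from rig import env
import cv2, numpy as np
for n in ("top","side","wrist"):
    cv2.imwrite(f"pics/{n}0.png", env.camera(n))
    c=env.get_calibration(n); print(n,{k:np.round(v,3).tolist() if not isinstance(v,str) else v for k,v in c.items()})
s=env.get_state(); print(s)
E
python3 a.py; python3 -c "
import cv2,numpy as np
"
```

```text
top {'camera_matrix': [[368.504, 0.0, 251.071], [0.0, 368.504, 192.208], [0.0, 0.0, 1.0]], 'T': [[-0.028, 0.99, -0.136, 0.413], [-1.0, -0.028, 0.001, 0.008], [-0.003, 0.136, 0.991, 1.402], [0.0, 0.0, 0.0, 1.0]]}
side {'camera_matrix': [[355.315, 0.0, 254.661], [0.0, 355.315, 192.512], [0.0, 0.0, 1.0]], 'T': [[0.99, 0.089, -0.106, 0.466], [-0.138, 0.669, -0.73, -0.671], [0.006, 0.738, 0.675, 0.779], [0.0, 0.0, 0.0, 1.0]]}
wrist {'camera_matrix': [[297.319, 0.0, 260.936], [0.0, 297.319, 189.508], [0.0, 0.0, 1.0]], 'T_tool_cam': [[0.0, 0.952, 0.307, 0.079], [1.0, -0.001, 0.0, -0.0], [0.0, 0.307, -0.952, -0.154], [0.0, 0.0, 0.0, 1.0]]}
{'time': 0.15, 'joint_positions': array([ 1.57509537e+00,  3.59248621e-01,  1.12716702e-02, -2.45746686e-04,
       -1.22410852e+00, -2.88099189e-01]), 'dq': array([-0.00144073, -0.00194123,  0.00331672,  0.00169039, -0.00033377,
        0.00036291]), 'joint_efforts': array([-1.44011792e-03, -5.83880961e+01,  2.93648064e+01,  6.94040850e+00,
       -4.33866604e-03, -3.91004605e-06]), 'eef_pos': array([0.18892885, 0.64762619, 0.21996455]), 'tool_rot': array([ 3.10870224e+00, -4.44242568e-01, -6.40708278e-05]), 'wrist_force': array([-1.0196358 ,  0.50242638,  0.10785725]), 'ft_torque': array([0.03963228, 0.0034785 , 0.00172211]), 'finger_force': 0.0, 'gripper_width': 0.08551569134186954}
```

View pics/top0.png

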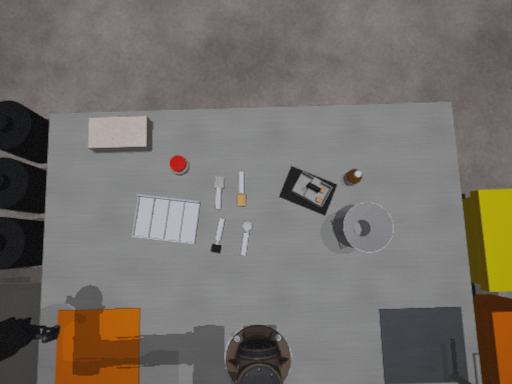

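View pics/side0.png

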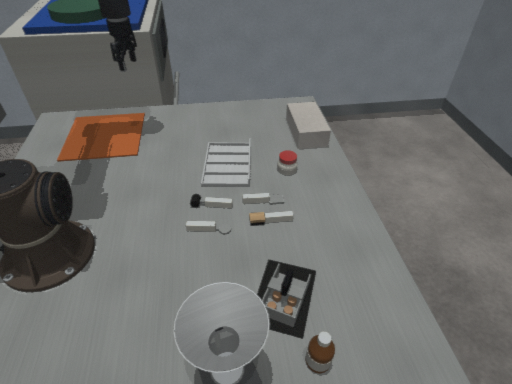

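```bash
cat > h.py <<'E'
from rig import env
import cv2, numpy as np
from scipy.spatial.transform import Rotation as R
def cal(c):
    k=env.get_calibration(c); K=k["camera_matrix"]
    if "T" in k: return K,np.array(k["T"]),False
    s=env.get_state(); W=np.eye(4); W[:3,:3]=R.from_rotvec(s["tool_rot"]).as_matrix(); W[:3,3]=s["eef_pos"]
    return K,W@np.array(k["T_tool_cam"]),True
def rays(C,uv):
    K,T,fish=C; uv=np.atleast_2d(uv).astype(float)
    x=(uv-[K[0,2],K[1,2]])/[K[0,0],K[1,1]]
    if fish:
        th=np.linalg.norm(x,axis=1,keepdims=True)+1e-9
        d=np.c_[x/th*np.sin(th),np.cos(th)]
    else: d=np.c_[x,np.ones(len(x))]
    return T[:3,3],(d*[1,-1,-1])@T[:3,:3].T
def onplane(C,uv,z):
    o,d=rays(C,uv); return o+d*((z-o[2])/d[:,2])[:,None]
def proj(C,P):
    K,T,fish=C; p=(np.atleast_2d(P)-T[:3,3])@T[:3,:3]*[1,-1,-1]
    if fish:
        r=np.linalg.norm(p[:,:2],axis=1,keepdims=True); x=p[:,:2]/(r+1e-12)*np.arctan2(r,p[:,2:])
    else: x=p[:,:2]/p[:,2:]
    return x*[K[0,0],K[1,1]]+[K[0,2],K[1,2]]
def seg(name,cam,z,C):
    o=env.trace(name,cam)
    if not o: print(name,cam,"none"); return None
    m=o[0]["mask"]; v,u=np.nonzero(m)
    P=onplane(C,np.c_[u,v],z)[:,:2]; c=P.mean(0); w,V=np.linalg.eigh(np.cov((P-c).T)); a=V[:,1]
    r=cv2.minAreaRect((P*1000).astype(np.float32))
    print(name,cam,round(o[0]["score"],2),"n",len(u),"box",np.round(o[0]["box"]),"c",np.round(c,4),"axis",round(float(np.degrees(np.arctan2(a[1],a[0]))),1),"rect",np.round(r[0]),np.round(r[1]),round(r[2],1))
    return m
E
cat > b.py <<'E'
from h import *
zs=dict(scraper_center=.026,brush_center=.026,paddle_center=.026,roller_center=.026,tray=.014,mat=.004,scoop_handle=.07,stain_bottle=.1,specimen_pot=.06,funnel_rim=.205)
for cam in("top","side"):
    im=env.camera(cam); C=cal(cam)
    for n,z in zs.items(): seg(n,cam,z,C)
    if cam=="top": a=cv2.resize(im[140:265,120:250],None,fx=3.9,fy=3.9,interpolation=2)
    else: b=cv2.resize(im[130:240,180:310],None,fx=3,fy=3,interpolation=2); cc=cv2.resize(im[250:340,240:330],None,fx=4,fy=3,interpolation=2)
cv2.imwrite("pics/c1.png",a[:,:]); 
w=np.zeros((600,390,3),np.uint8); w[:330]=b; w[330:600,:360]=cc
w2=np.hstack([cv2.resize(a,(410,394)),w[:394]]); 
cv2.imwrite("pics/c1.png",np.hstack([np.pad(cv2.resize(a,(410,394)),((0,206),(0,0),(0,0))),w]))
E
python3 b.py
```

```text
scraper_center top 0.83 n 237 box [216. 175. 225. 208.] c [0.6152 0.128 ] axis 176.8 rect [607. 126.] [ 34. 122.] 89.2
brush_center top 0.46 n 226 box [238. 171. 245. 209.] c [0.6138 0.0425] axis 178.8 rect [618.  42.] [ 26. 126.] 88.5
paddle_center top 0.46 n 200 box [241. 220. 251. 254.] c [0.4397 0.0302] axis 169.5 rect [434.  28.] [ 34. 123.] 84.3
roller_center top 0.63 n 163 box [216. 219. 226. 250.] c [0.444  0.1312] axis 167.4 rect [446. 132.] [ 24. 120.] 78.9
tray top 0.57 n 2685 box [135. 196. 201. 248.] c [0.5122 0.3277] axis 77.5 rect [513. 330.] [245. 164.] 80.6
mat top 0.8 n 791 box [281. 170. 336. 215.] c [ 0.599  -0.1953] axis 60.2 rect [ 605. -212.] [190. 130.] 65.2
scoop_handle top 0.79 n 761 box [292. 171. 333. 210.] c [ 0.6025 -0.2132] axis 60.1 rect [ 601. -215.] [125.  89.] 59.2
stain_bottle top 0.48 n 253 box [344. 168. 362. 187.] c [ 0.6363 -0.357 ] axis 113.3 rect [ 637. -357.] [65. 58.] 88.4
specimen_pot top 0.63 n 332 box [169. 156. 193. 177.] c [0.7062 0.2687] axis -136.5 rect [706. 268.] [75. 72.] 88.4
funnel_rim top 0.97 n 2261 box [332. 200. 391. 253.] c
[... 542 characters left out ...]
tray side 0.63 n 1984 box [200. 143. 249. 187.] c [0.5104 0.3117] axis 80.6 rect [512. 325.] [253. 159.] 81.7
mat side 0.95 n 1331 box [256. 261. 312. 337.] c [ 0.6192 -0.2146] axis 81.7 rect [ 606. -211.] [193. 128.] 66.2
scoop_handle side 0.71 n 1510 box [261. 267. 310. 324.] c [ 0.5979 -0.252 ] axis 69.6 rect [ 598. -247.] [139.  87.] 60.1
stain_bottle side 0.71 n 945 box [302. 331. 336. 375.] c [ 0.6337 -0.3989] axis 58.5 rect [ 635. -396.] [83. 51.] 55.4
specimen_pot side 0.71 n 420 box [276. 147. 296. 177.] c [0.7058 0.2386] axis 74.4 rect [705. 243.] [132.  63.] 77.1
funnel_rim side 0.67 n 7728 box [172. 285. 266. 384.] c [ 0.4552 -0.3838] axis 98.4 rect [ 454. -377.] [177. 162.] 82.2
```

View pics/c1.png

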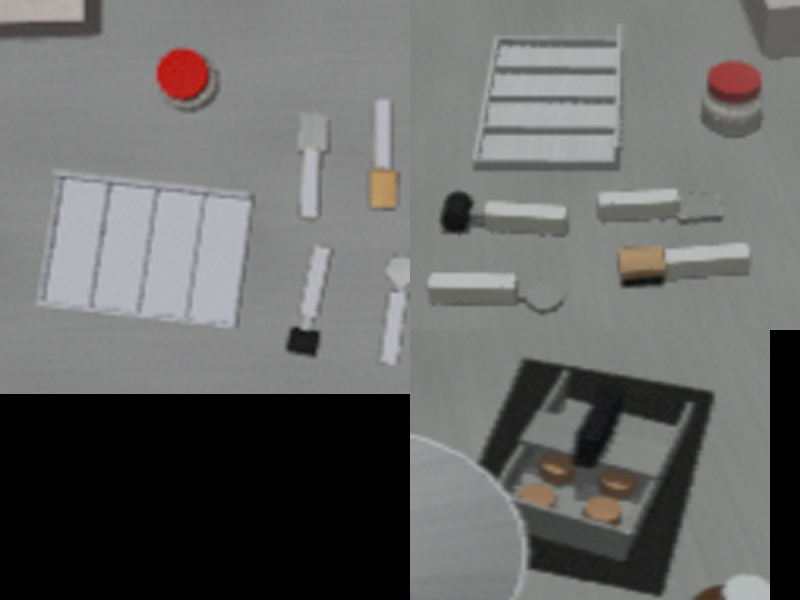

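servo_tool --motion '[[[0,0,0],[4,4.45,-0.7],0],[[0,0,0],[4,4.45,-0.7],0],[[0,0,0],[4,4.45,-0.7],0],[[0,0,0],[4,4.45,-0.7],0],[[0,0,0],[4,4.45,-0.7],0],[[0,0,0],[4,4.45,-0.7],0],[[0,0,0],[4,4.45,-0.7],0],[[0,0,0],[4,4.45,-0.7],0],[[0,0,0],[4,4.45,-0.7],0],[[0,0,0],[4,4.45,-0.7],0],[[0,0,0],[4,4.45,-0.7],0],[[0,0,0],[4,4.45,-0.7],0]]' --squeeze 100

```text
time: 2.75
eef_pos: [0.5009, -0.001, 0.3054]
tool_rot: [-3.109, 0.444, -0.002]
wrist_force: [0.6, 1.4, 0.1]
gripper_width: 0.0852
finger_force: 0.0
```

servo_tool --motion '[[[0,0,10],[0,0,0],0],[[0,0,10],[0,0,0],0],[[0,0,10],[0,0,0],0],[[0,0,10],[0,0,0],0],[[0,0,10],[0,0,0],0],[[0,0,10],[0,0,0],0],[[0,0,10],[0,0,0],0],[[0,0,10],[0,0,0],0],[[0,0,10],[0,0,0],0],[[0,0,10],[0,0,0],0],[[0,0,3],[0,0,0],0],[[0,0,0],[0,0,0],0]]'

```text
time: 4.25
eef_pos: [0.5003, 0.0009, 0.3048]
tool_rot: [-1.589, 2.71, -0.0]
wrist_force: [0.3, -0.0, 0.1]
gripper_width: 0.0855
finger_force: 0.0
```

servo_tool --motion '[[[0,0,0],[3.5,-4.8,0],0],[[0,0,0],[3.5,-4.8,0],0],[[0,0,0],[3.5,-4.8,0],0],[[0,0,0],[3.5,-4.8,0],0],[[0,0,0],[0,0,0],0]]'

```text
time: 4.88
eef_pos: [0.5999, -0.2185, 0.3027]
tool_rot: [1.583, -2.71, -0.002]
wrist_force: [-0.7, 0.9, -0.5]
gripper_width: 0.0851
finger_force: 0.0
```

```bash
cat > c.py <<'E'
from h import *
C=cal("wrist"); im=env.camera("wrist"); cv2.imwrite("pics/w1.png",im)
print(env.get_state()["eef_pos"])
seg("mat","wrist",.004,C); seg("scoop_handle","wrist",.046,C)
E
python3 c.py
```

```text
[ 0.59939971 -0.21682182  0.30324356]
mat wrist 0.65 n 5023 box [210.  90. 302. 214.] c [ 0.6021 -0.2075] axis 67.2 rect [ 607. -211.] [191. 132.] 65.7
scoop_handle wrist 0.76 n 4305 box [226. 108. 290. 199.] c [ 0.6064 -0.2247] axis 58.8 rect [ 607. -222.] [123.  84.] 59.2
```

View pics/w1.png

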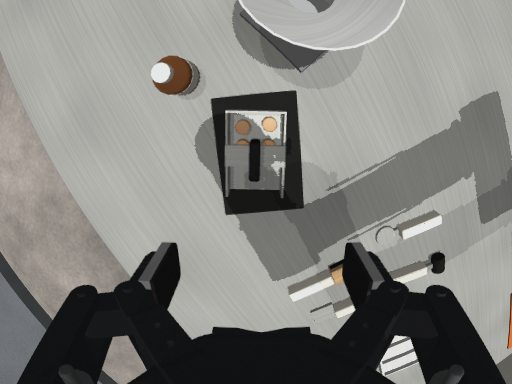

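```bash
python3 - <<'E'
from h import *
C=cal("wrist"); im=cv2.imread("pics/w1.png")
P=onplane(C,[[254.5,140],[255,180]],.094); print(P)
P=onplane(C,[[225,110],[287,112],[225,195],[284,199]],.046); print(P)
g=im.max(2)[100:215,205:310]
m=(g<28).astype(np.uint8); n,l,st,ce=cv2.connectedComponentsWithStats(m)
print(st,ce)
cv2.imwrite("pics/w1c.png",cv2.resize(im[95:220,200:310],None,fx=4.5,fy=4.5,interpolation=2))
# funnel rim in top cam
C=cal("top"); t=env.camera("top"); o=env.trace("funnel_rim","top")[0]["mask"].astype(np.uint8)
c,_=cv2.findContours(o,0,1); P=onplane(C,max(c,key=len)[:,0],.205)[:,:2]
print(cv2.minEnclosingCircle((P*1e3).astype(np.float32)), cv2.fitEllipse((P*1e3).astype(np.float32)))
E
```

```text
[[ 0.59382073 -0.24044343  0.094     ]
 [ 0.61861146 -0.19534813  0.094     ]]
[[ 0.61278396 -0.29175811  0.046     ]
 [ 0.53966352 -0.2473901   0.046     ]
 [ 0.67616402 -0.18541602  0.046     ]
 [ 0.60321064 -0.13747784  0.046     ]]
[[   0    0  105  115 9804]
 [  68    9    1    1    1]
 [   8   12   12   84  531]
 [  44   39   11   42  397]
 [  82   38    4   17   62]
 [  96   80    1    1    1]
 [  20   89   72   24 1273]
 [  97   92    1    1    1]
 [  94  106    4    2    5]] [[ 53.77753978  52.02070583]
 [ 68.           9.        ]
 [ 15.27495292  43.35969868]
 [ 49.28463476  59.7279597 ]
 [ 83.4516129   45.85483871]
 [ 96.          80.        ]
 [ 52.69049489 100.52710134]
 [ 97.          92.        ]
 [ 95.6        106.6       ]]
((455.6419677734375, -351.00079345703125), 99.84477996826172) ((451.9943542480469, -357.2889709472656), (155.36856079101562, 195.21263122558594), 8.503986358642578)
```

View pics/w1c.png

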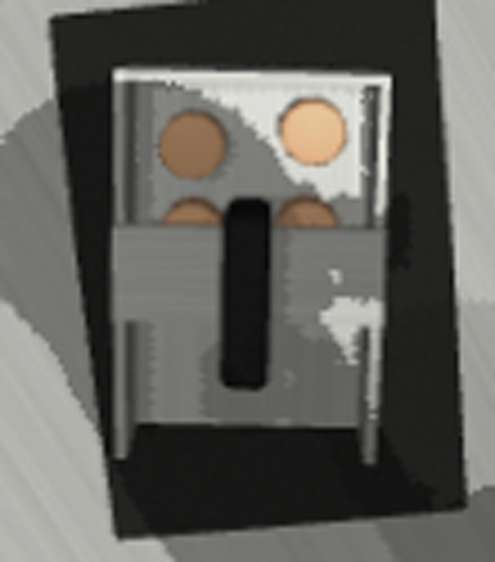

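servo_tool --motion '[[[0,0,0],[-0.3,-0.6,4],0],[[0,0,0],[0,0,5],0],[[0,0,0],[0,0,5],0],[[0,0,0],[0,0,4],0],[[0,0,0],[0,0,2.5],0],[[0,0,0],[0,0,1.2],0],[[0,0,0],[0,0,0.8],0],[[0,0,0],[0,0,0],0],[[0,0,0],[0,0,0],120],[[0,0,0],[0,0,0],200],[[0,0,0],[0,0,0],255],[[0,0,0],[0,0,0],255]]' --squeeze 90

```text
time: 6.62
eef_pos: [0.6066, -0.2156, 0.0801]
tool_rot: [-1.588, 2.71, -0.001]
wrist_force: [0.8, 0.3, -1.0]
gripper_width: 0.0124
finger_force: 33.0
```

```bash
python3 - <<'E'
from h import *
s=env.get_state(); print(s["gripper_width"],s["finger_force"],s["eef_pos"],s["wrist_force"])
C=cal("top"); print(onplane(C,[[368,227.5],[343,227.5],[393,227.5],[368,203],[368,252]],.205))
E
```

```text
0.012352100154414522 33.014171199611155 [ 0.60659896 -0.21556932  0.08013563] [ 0.79889234  0.26425211 -1.02624768]
[[ 0.452175   -0.36797719  0.205     ]
 [ 0.45444579 -0.28722367  0.205     ]
 [ 0.44990519 -0.4486962   0.205     ]
 [ 0.53170387 -0.37364768  0.205     ]
 [ 0.37406854 -0.36240812  0.205     ]]
```

servo_tool --motion '[[[0,0,0],[0,0,0],255],[[0,0,0],[0,0,0],255],[[0,0,0],[0,0,-0.5],255],[[0,0,0],[0,0,-1.5],255],[[0,0,0],[0,0,-3],255],[[0,0,0],[0,0,-4],255],[[0,0,0],[0,0,-4],255],[[0,0,0],[0,0,-4],255],[[0,0,0],[0,0,-4],255],[[0,0,0],[0,0,-3],255],[[0,0,0],[0,0,-1.5],255],[[0,0,0],[0,0,0],255]]'

```text
time: 8.12
eef_pos: [0.6061, -0.2153, 0.3355]
tool_rot: [-1.588, 2.709, -0.001]
wrist_force: [0.2, 0.2, -3.0]
gripper_width: 0.0103
finger_force: 88.2
```

servo_tool --motion '[[[0,0,0],[1,0.2,0],255],[[0,0,0],[2,0.4,0],255],[[0,0,0],[3,0.6,0],255],[[0,0,0],[3.5,0.7,0],255],[[0,0,0],[4,0.7,0],255],[[0,0,0],[4,0.7,0],255],[[0,0,0],[4,0.7,0],255],[[0,0,0],[3.5,0.7,0],255],[[0,0,0],[3,0.6,0],255],[[0,0,0],[2,0.5,0],255],[[0,0,0],[0.9,0.2,0],255],[[0,0,0],[0,0,0],255]]'

```text
time: 9.62
eef_pos: [0.4024, -0.4558, 0.3345]
tool_rot: [1.587, -2.711, -0.0]
wrist_force: [-0.4, -0.1, -2.0]
gripper_width: 0.01
finger_force: 88.2
```

```bash
python3 - <<'E'
from h import *
s=env.get_state(); print(s["gripper_width"],s["finger_force"],s["eef_pos"],s["joint_positions"],s["wrist_force"])
C=cal("wrist"); im=env.camera("wrist"); b=env.camera("side")
cv2.imwrite("pics/w2.png",np.hstack([im[:300,100:450],b[140:384,60:380][:244].copy() if 0 else cv2.resize(b[110:384,80:400],(350,300))]))
E
```

```text
0.009982589561968656 88.16150654107332 [ 0.40237283 -0.45578758  0.33451845] [-5.26677490e-01  1.98739201e-01  4.69037227e-02 -1.00521234e-04
 -1.41918857e+00  1.52623996e-02] [-0.35287007 -0.07481956 -2.02523218]
```

View pics/w2.png

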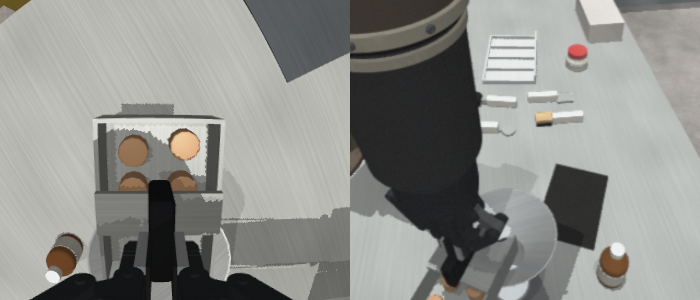

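servo_tool --motion '[[[0,0,0],[-1.2,0,0.5],255],[[0,0,0],[-2,0,1],255],[[0,0,0],[-1.7,0,0.7],255],[[0,0,0],[-0.8,0,0.3],255],[[0,2,0],[0,0,0],255],[[0,4,0],[0,0,0],255],[[0,4,0],[0,0,0],255],[[0,4,0],[0,0,0],255],[[0,4,0],[0,0,0],255],[[0,4,0],[0,0,0],255],[[0,4,0],[0,0,0],255],[[0,2,0],[0,0,0],255]]'

```text
time: 11.22
eef_pos: [0.431, -0.4056, 0.3098]
tool_rot: [1.365, -2.327, 0.343]
wrist_force: [-0.3, -0.8, -3.0]
gripper_width: 0.0101
finger_force: 88.2
```

servo_tool --motion '[[[0,3,0],[-0.5,0,-0.2],255],[[0,3,0],[-0.5,0,-0.2],255],[[0,3,0],[-0.5,0,-0.2],255],[[0,3,0],[-0.5,0,-0.2],255],[[0,3,0],[-0.5,0,-0.2],255],[[0,3,0],[-0.5,0,-0.2],255],[[0,3,0],[-0.5,0,-0.2],255],[[0,3,0],[-0.5,0,-0.3],255],[[0,3,0],[-0.5,0,-0.3],255],[[0,3,0],[-0.4,0,-0.2],255],[[0,3,0],[0,0,0],255],[[0,0,0],[0,0,0],255]]'

```text
time: 12.72
eef_pos: [0.4557, -0.3612, 0.2932]
tool_rot: [1.084, -1.846, 0.638]
wrist_force: [0.3, -0.4, -2.2]
gripper_width: 0.0101
finger_force: 88.4
```

```bash
python3 - <<'E'
from h import *
s=env.get_state(); print(s["gripper_width"],s["finger_force"],s["eef_pos"],s["joint_positions"],s["wrist_force"])
print(R.from_rotvec(s["tool_rot"]).as_matrix().round(3))
im=env.camera("wrist"); b=env.camera("side")
cv2.imwrite("pics/w3.png",np.hstack([im[:300,100:450],cv2.resize(b[110:384,80:400],(350,300))]))
E
```

```text
0.01010247434950374 88.36826892569661 [ 0.45574631 -0.36122955  0.29315242] [ 0.10721824  0.36726625 -0.54165657  0.7967637  -1.50076568 -1.04313438] [ 0.32934502 -0.38697844 -2.24079415]
[[-0.235 -0.873 -0.428]
 [-0.423  0.488 -0.764]
 [ 0.875  0.001 -0.484]]
```

View pics/w3.png

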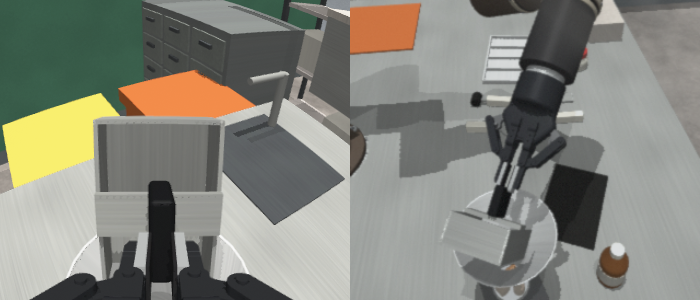

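servo_tool --motion '[[[0,4,0],[0,0,0],255],[[0,4,0],[0,0,0],255],[[0,0,0],[0,0,0],255],[[0,0,0],[0,0,0],255],[[0,-4,0],[0,0,0],255],[[0,-4,0],[0,0,0],255],[[0,0,0],[0,0,0],255],[[0,0,0],[1.8,0,-1],255],[[0,0,0],[1.8,0,-1],255],[[0,0,0],[1.8,0,-1],255],[[0,0,0],[1.8,0,-1],255],[[0,0,0],[0,0,0],255]]'

```text
time: 14.32
eef_pos: [0.456, -0.3612, 0.3778]
tool_rot: [1.083, -1.851, 0.64]
wrist_force: [-0.3, 0.7, -3.3]
gripper_width: 0.0108
finger_force: 88.4
```

```bash
python3 - <<'E'
from h import *
s=env.get_state(); print(s["gripper_width"],s["finger_force"],s["eef_pos"],s["joint_positions"],s["wrist_force"])
im=env.camera("wrist"); b=env.camera("side"); 
for c in("side","wrist"):
    for k in (0,1,2,3,4,5):
        o=env.trace(f"plug{k}_center",c); print(c,k,[(round(q["score"],2),np.round(q["box"]).tolist()) for q in o][:6])
        break
cv2.imwrite("pics/w4.png",np.hstack([im[:300,100:450],cv2.resize(b[280:384,160:281],(350,300))]))
E
```

```text
0.010844838174194377 88.3625828102231 [ 0.4559883  -0.36117856  0.37784002] [ 0.10757811  0.29231242 -0.44520986  0.79490585 -1.61790647 -0.92475449] [-0.29569805  0.67878672 -3.29197922]
side 0 []
wrist 0 []
```

View pics/w4.png

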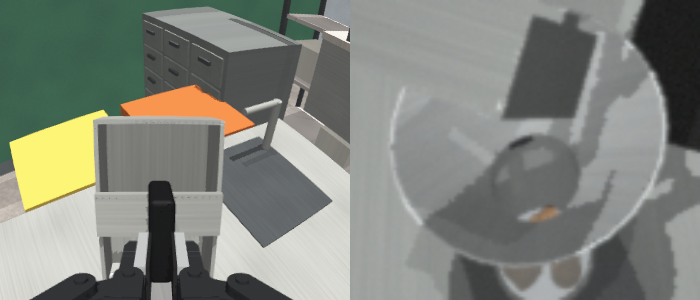

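servo_tool --motion '[[[0,-6,0],[0,0,0],255],[[0,-6,0],[0,0,0],255],[[0,-6,0],[0,0,0],255],[[0,-6,0],[0,0,0],255],[[0,-6,0],[0,0,0],255],[[0,-6,0],[0,0,0],255],[[0,-6,0],[0,0,0],255],[[0,-6,0],[0,0,0],255],[[0,-6,0],[0,0,0],255],[[0,-6,0],[0,0,0],255],[[0,-1,0],[0,0,0],255],[[0,0,0],[0,0,0],255]]'

```text
time: 16.02
eef_pos: [0.4549, -0.3616, 0.3754]
tool_rot: [1.586, -2.71, -0.002]
wrist_force: [0.1, -0.6, -2.2]
gripper_width: 0.0098
finger_force: 88.2
```

servo_tool --motion '[[[0,0,0],[-2,-0.6,0],255],[[0,0,0],[-4,-1.2,0],255],[[0,0,0],[-4,-1.2,0],255],[[0,0,0],[-4,-1.2,0],255],[[0,0,0],[-4,-1.2,0],255],[[0,0,0],[-2.1,-0.6,2],255],[[0,0,0],[0,0,5],255],[[0,0,0],[0,0,5],255],[[0,0,0],[0,0,5],255],[[0,0,0],[0,0,4],255],[[0,0,0],[0,0,2],255],[[0,0,0],[0,0,0],255]]'

```text
time: 17.52
eef_pos: [0.6044, -0.2143, 0.1433]
tool_rot: [1.587, -2.706, -0.005]
wrist_force: [0.3, 0.2, -1.9]
gripper_width: 0.0104
finger_force: 88.3
```

servo_tool --motion '[[[0,0,0],[0,0,2.5],255],[[0,0,0],[0,0,2],255],[[0,0,0],[0,0,1],255],[[0,0,0],[0,0,0.5],255],[[0,0,0],[0,0,0.1],255],[[0,0,0],[0,0,0],255]]'

```text
time: 18.27
eef_pos: [0.6066, -0.2153, 0.0859]
tool_rot: [-1.588, 2.71, -0.001]
wrist_force: [-0.2, 0.3, -1.6]
gripper_width: 0.0097
finger_force: 88.3
```

servo_tool --motion '[[[0,0,0],[0,0,0.2],255],[[0,0,0],[0,0,0.2],255],[[0,0,0],[0,0,0],255]]'

```text
time: 18.65
eef_pos: [0.606, -0.2152, 0.081]
tool_rot: [1.588, -2.71, -0.0]
wrist_force: [0.3, 0.3, -2.3]
gripper_width: 0.01
finger_force: 88.3
```

servo_tool --motion '[[[0,0,0],[0,0,0.15],255],[[0,0,0],[0,0,0],255],[[0,0,0],[0,0,0],255]]'

```text
time: 19.02
eef_pos: [0.6067, -0.2154, 0.0802]
tool_rot: [-1.588, 2.71, -0.001]
wrist_force: [1.9, -0.6, 1.8]
gripper_width: 0.0102
finger_force: 88.8
```

servo_tool --motion '[[[0,0,0],[0,0,0],200],[[0,0,0],[0,0,0],120],[[0,0,0],[0,0,0],0],[[0,0,0],[0,0,0],0],[[0,0,0],[0,0,0],0],[[0,0,0],[0,0,-1],0],[[0,0,0],[0,0,-4],0],[[0,0,0],[0,0,-5],0],[[0,0,0],[0,0,-6],0],[[0,0,0],[0,0,-6],0],[[0,0,0],[0,0,-5],0],[[0,0,0],[0,0,0],0]]'

```text
time: 20.52
eef_pos: [0.6075, -0.2159, 0.356]
tool_rot: [-1.585, 2.704, -0.01]
wrist_force: [-0.1, -1.2, -0.4]
gripper_width: 0.0854
finger_force: 0.0
```

servo_tool --motion '[[[0,0,-10.2],[0,0,0],0],[[0,0,-10.2],[0,0,0],0],[[0,0,-10.2],[0,0,0],0],[[0,0,-10.2],[0,0,0],0],[[0,0,-10.2],[0,0,0],0],[[0,0,-10.2],[0,0,0],0],[[0,0,-10.2],[0,0,0],0],[[0,0,-10.2],[0,0,0],0],[[0,0,-10.2],[0,0,0],0],[[0,0,-10.2],[0,0,0],0],[[0,0,-9.8],[0,0,0],0],[[0,0,0],[0,0,0],0]]'

```text
time: 22.02
eef_pos: [0.6059, -0.2152, 0.3496]
tool_rot: [-3.135, 0.206, 0.001]
wrist_force: [-0.1, 0.5, 0.0]
gripper_width: 0.0859
finger_force: 0.0
```

servo_tool --motion '[[[0,0,0],[-2.5,-5.3,0],0],[[0,0,0],[-2.5,-5.3,0],0],[[0,0,0],[-2.5,-5.3,0],0],[[0,0,0],[-2.5,-5.3,0],0],[[0,0,0],[-2.5,-5.3,0],0],[[0,0,0],[-2.5,-5.3,0],0],[[0,0,0],[0,0,0],0],[[0,0,0],[0,0,0],0]]'

```text
time: 23.02
eef_pos: [0.4985, 0.1197, 0.3498]
tool_rot: [3.135, -0.207, 0.0]
wrist_force: [-0.3, -0.4, 0.3]
gripper_width: 0.0853
finger_force: 0.0
```

```bash
cat > d.py <<'E'
from h import *
import sys
C=cal("wrist"); im=env.camera("wrist"); cv2.imwrite("pics/w5.png",im); print(env.get_state()["eef_pos"])
for n in ("scraper","brush","paddle","roller"): seg(n+"_center","wrist",.026,C)
seg("tray","wrist",.014,C)
hsv=cv2.cvtColor(im,cv2.COLOR_BGR2HSV)
for n in ("scraper","brush","paddle","roller"):
    o=env.trace(n+"_center","wrist")
    if not o: continue
    m=cv2.dilate(o[0]["mask"].astype(np.uint8),np.ones((5,5)))>0
    w=m&(im.min(2)>205); v,u=np.nonzero(w)
    if len(u)<10: print(n,"few",len(u)); continue
    P=(onplane(C,np.c_[u,v],.026)[:,:2]*1000).astype(np.float32); print(n,"white",len(u),cv2.minAreaRect(P))
E
python3 d.py
```

```text
[0.49873794 0.11912502 0.34973163]
scraper_center wrist 0.93 n 1324 box [232.  38. 258. 115.] c [0.6149 0.1299] axis 176.2 rect [608. 130.] [ 36. 125.] 86.0
brush_center wrist 0.63 n 1236 box [289.  28. 313. 107.] c [0.6142 0.046 ] axis 178.4 rect [621.  45.] [ 32. 130.] 85.9
paddle_center wrist 0.94 n 1135 box [307. 136. 327. 214.] c [0.4406 0.0359] axis 171.6 rect [436.  34.] [ 35. 132.] 84.4
roller_center wrist 0.96 n 973 box [248. 137. 267. 212.] c [0.4462 0.1348] axis 167.0 rect [449. 132.] [ 34. 129.] 74.7
tray wrist 0.82 n 10652 box [ 77. 104. 207. 202.] c [0.5138 0.3224] axis 81.0 rect [513. 337.] [252. 163.] 81.5
scraper white 386 ((593.0369262695312, 132.401611328125), (16.175256729125977, 67.99322509765625), 86.48096466064453)
brush white 488 ((642.685302734375, 44.10608673095703), (16.103721618652344, 80.57341003417969), 88.32502746582031)
paddle white 403 ((412.54449462890625, 37.76506042480469), (15.84539794921875, 80.74775695800781), 80.26692962646484)
roller white 122 ((443.431640625, 134.38134765625), (15.641412734985352, 28.482019424438477), 77.01368713378906)
```

View pics/w5.png

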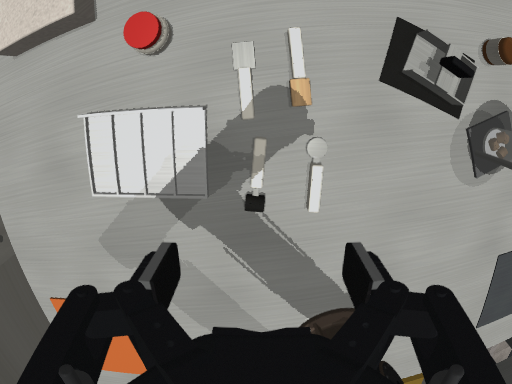

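```bash
python3 - <<'E'
from h import *
W=cal("wrist"); T=cal("top")
f=lambda p:[[120+u/3.154,140+v/3.154] for u,v in p]
for C,lo,hi in((W,[[94,195],[207,198]],[[80,116],[206,106]]),(T,f([[38,305],[235,326]]),f([[55,172],[252,193]]))):
    l=onplane(C,lo,.014)[:,:2]; h=onplane(C,hi,.034)[:,:2]
    print(l.round(4).tolist(),h.round(4).tolist())
    y=l[0]-l[1]; y2=h[0]-h[1]; print(np.linalg.norm(y),np.linalg.norm(y2),[np.degrees(np.arctan2(q[1],q[0]))-90 for q in(y,y2)], (l.mean(0)+h.mean(0))/2,np.linalg.norm(l.mean(0)-h.mean(0)))
E
```

```text
[[0.4517, 0.4545], [0.4172, 0.2263]] [[0.6053, 0.4308], [0.5753, 0.1968]]
0.2307783563458408 0.2359266649506043 [np.float64(-8.603392666282005), np.float64(-7.308671591428265)] [0.51237566 0.32711934] 0.15817093767978024
[[0.4489, 0.4569], [0.4177, 0.2231]] [[0.6049, 0.4327], [0.5732, 0.1988]]
0.23582157408992796 0.23607408777120942 [np.float64(-7.61427428210547), np.float64(-7.729692805443278)] [0.51117694 0.32788937] 0.15763632872912975
```

servo_tool --motion '[[[0,0,-1.9],[4.85,-1.2,3],0],[[0,0,-1.9],[4.85,-1.2,3],0],[[0,0,0],[0,0,5.5],0],[[0,0,0],[0,0,5.5],0],[[0,0,0],[0,0,5.5],0],[[0,0,0],[0,0,4.5],0],[[0,0,0],[0,0,3],0],[[0,0,0],[0,0,1.5],0],[[0,0,0],[0,0,0],0],[[0,0,0],[0,0,0],0]]' --squeeze 40

```text
time: 24.78
eef_pos: [0.5988, 0.1328, 0.0361]
tool_rot: [-3.139, 0.1, -0.003]
wrist_force: [-0.1, -0.3, 0.3]
gripper_width: 0.0858
finger_force: 0.0
```

servo_tool --motion '[[[0,0,0],[0,0,0.7],0],[[0,0,0],[0,0,0],100],[[0,0,0],[0,0,0],180],[[0,0,0],[0,0,0],255],[[0,0,0],[0,0,0],255],[[0,0,0],[0,0,0],255],[[0,0,0],[0,0,0],255],[[0,0,0],[0,0,-1.5],255],[[0,0,0],[0,0,-4],255],[[0,0,0],[0,0,-4],255],[[0,0,0],[0,0,-3],255],[[0,0,0],[0,0,0],255]]'

```text
time: 26.28
eef_pos: [0.5995, 0.1331, 0.157]
tool_rot: [-3.137, 0.1, -0.009]
wrist_force: [-0.3, 0.4, -0.3]
gripper_width: -0.0001
finger_force: 0.0
```

```bash
sed -i 's/w5.png/w6.png/' d.py; python3 d.py; python3 -c "
import cv2
a=cv2.imread('pics/w6.png');cv2.imwrite('pics/w6.png',a[:,:])"
```

```text
[0.59847769 0.13278027 0.15500016]
scraper_center wrist 0.78 n 3278 box [248.  99. 283. 226.] c [0.6206 0.1309] axis 176.3 rect [610. 131.] [ 34. 131.] 86.0
brush_center wrist 0.58 n 3294 box [328.  88. 359. 214.] c [0.6178 0.0478] axis 178.8 rect [621.  49.] [129.  35.] 0.7
paddle_center wrist 0.58 n 724 box [338. 247. 365. 320.] c [0.4849 0.0343] axis 177.7 rect [457.  32.] [111.  33.] 4.0
roller_center wrist 0.58 n 3352 box [451.  80. 509. 210.] c [ 0.6239 -0.1325] axis -170.1 rect [ 621. -167.] [139. 121.] 65.9
tray wrist 0.73 n 16137 box [ 21. 183. 200. 305.] c [0.5284 0.3232] axis 93.9 rect [516. 341.] [260. 167.] 81.8
scraper white 245 ((609.1744384765625, 134.6510772705078), (127.86650085449219, 17.761371612548828), 0.22237558662891388)
brush white 1372 ((642.6777954101562, 43.934120178222656), (17.805776596069336, 82.3961410522461), 88.13902282714844)
paddle white 51 ((408.1949462890625, 37.80550003051758), (21.710193634033203, 5.987884044647217), 45.96900177001953)
roller few 0
```

View pics/w6.png

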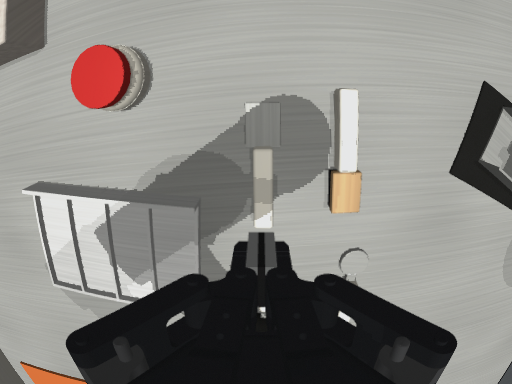

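servo_tool --motion '[[[0,0,0],[0,0.1,0],0],[[0,0,0],[0,0,0],0],[[0,0,0],[0,0,2],0],[[0,0,0],[0,0,4],0],[[0,0,0],[0,0,4],0],[[0,0,0],[0,0,2.3],0],[[0,0,0],[0,0,1],0],[[0,0,0],[0,0,0],0],[[0,0,0],[0,0,0],100],[[0,0,0],[0,0,0],180],[[0,0,0],[0,0,0],255],[[0,0,0],[0,0,0],255]]' --squeeze 60

```text
time: 28.28
eef_pos: [0.5978, 0.1315, 0.02]
tool_rot: [-3.14, 0.1, -0.001]
wrist_force: [-0.2, -0.0, -0.8]
gripper_width: 0.0124
finger_force: 0.0
```

servo_tool --motion '[[[0,0,0],[0,0,0],255],[[0,0,0],[0,0,0],255]]'

```text
time: 28.52
eef_pos: [0.5977, 0.1314, 0.0197]
tool_rot: [3.14, -0.1, -0.0]
wrist_force: [-0.7, 0.6, 0.9]
gripper_width: -0.0003
finger_force: 0.0
```

servo_tool --motion '[[[0,0,0],[0,0,-3],255],[[0,0,0],[0,0,-5],255],[[0,0,0],[0,0,-6],255],[[0,0,0],[0,0,-6],255],[[0,0,0],[0,0,-5],0],[[0,0,0],[0,0,0],0],[[0,0,0],[0,0,0],0]]'

```text
time: 29.4
eef_pos: [0.5973, 0.1314, 0.2693]
tool_rot: [-3.14, 0.101, 0.001]
wrist_force: [-0.3, 0.3, -1.3]
gripper_width: 0.0544
finger_force: 0.0
```

```bash
sed -i 's/w6.png/w7.png/' d.py; python3 d.py; python3 - <<'E'
from h import *
env.camera("top"); C=cal("top"); seg("scraper_center","top",.02,C)
W=cal("wrist"); print(proj(W,[[.598,.131,.026]]))
E
```

```text
[0.59705033 0.13128172 0.26854642]
scraper_center wrist 0.63 n 1732 box [248.  99. 276. 189.] c [0.6196 0.1312] axis 176.4 rect [609. 132.] [ 35. 128.] 86.7
brush_center wrist 0.81 n 1738 box [310.  86. 332. 180.] c [0.6161 0.047 ] axis 179.4 rect [621.  46.] [ 33. 129.] 89.0
paddle_center wrist 0.69 n 533 box [324. 211. 342. 244.] c [0.4862 0.0319] axis -175.2 rect [483.  28.] [54. 36.] 28.7
roller_center wrist 0.76 n 1297 box [248. 207. 279. 285.] c [0.4515 0.1344] axis 167.4 rect [453. 137.] [ 36. 137.] 80.7
tray wrist 0.83 n 11787 box [ 65. 162. 214. 266.] c [0.524  0.3269] axis 91.9 rect [515. 337.] [253. 166.] 81.9
scraper white 144 ((609.049560546875, 134.58786010742188), (127.53672790527344, 18.129615783691406), 0.34700313210487366)
brush white 643 ((642.609375, 43.688873291015625), (16.742826461791992, 80.94318389892578), 88.27522277832031)
paddle few 0
roller white 533 ((469.3930969238281, 128.5770263671875), (17.059185028076172, 81.55111694335938), 77.32180786132812)
scraper_center top 0.63 n 136 box [217. 186. 221. 210.] c [0.5868 0.1302] axis 177.9 rect [585. 128.] [23. 84.] 89.0
[[261.39676153 154.70470957]]
```

View pics/w7.png

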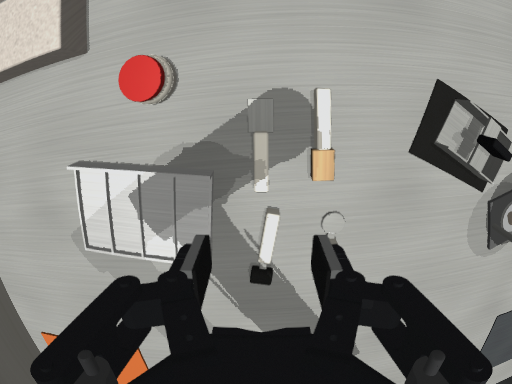

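servo_tool --motion '[[[0,0,0],[0,0,3],0],[[0,0,0],[0,0,6],0],[[0,0,0],[0,0,6],0],[[0,0,0],[0,0,6],0],[[0,0,0],[0,0,3],0],[[0,0,0],[0,0,1.2],0],[[0,0,0],[0,0,0.4],0],[[0,0,0],[0,0,0],0],[[0,0,0],[0,0,0],100],[[0,0,0],[0,0,0],180],[[0,0,0],[0,0,0],200],[[0,0,0],[0,0,0],200]]' --squeeze 40

```text
time: 31.5
eef_pos: [0.5978, 0.1315, 0.014]
tool_rot: [-3.14, 0.1, -0.001]
wrist_force: [-0.9, 0.7, 2.6]
gripper_width: 0.0191
finger_force: 17.1
```

servo_tool --motion '[[[0,0,0],[0,0,0],220],[[0,0,0],[0,0,0],220]]'

```text
time: 31.75
eef_pos: [0.5979, 0.1316, 0.0141]
tool_rot: [-3.14, 0.1, -0.001]
wrist_force: [-2.3, 0.2, 5.5]
gripper_width: 0.0171
finger_force: 39.2
```

servo_tool --motion '[[[0,0,0],[0,0,0],255],[[0,0,0],[0,0,-0.3],255],[[0,0,0],[0,0,-1],255],[[0,0,0],[0,0,-2.5],255],[[0,0,0],[0,0,-4],255],[[0,0,0],[0,0,-2],255],[[0,0,0],[0,0,0],255]]' --squeeze 70

```text
time: 32.62
eef_pos: [0.5988, 0.1319, 0.1139]
tool_rot: [-3.138, 0.1, -0.005]
wrist_force: [0.4, -0.1, -0.9]
gripper_width: 0.0148
finger_force: 68.5
```

```bash
sed -i 's/w7.png/w8.png/' d.py; python3 d.py
```

```text
[0.59785292 0.13154392 0.11238877]
scraper_center wrist 0.79 n 9659 box [225. 102. 294. 318.] c [0.5945 0.133 ] axis 176.8 rect [564. 134.] [ 54. 220.] 87.5
brush_center wrist 0.95 n 4506 box [337.  85. 375. 230.] c [0.6192 0.0479] axis 178.9 rect [621.  47.] [ 37. 129.] 88.1
paddle_center wrist 0.58 n 456 box [334. 265. 378. 350.] c [0.4806 0.0327] axis 172.6 rect [448.  37.] [ 33. 130.] 83.7
roller_center wrist 0.51 n 190 box [260. 312. 282. 329.] c [0.446  0.1343] axis 123.8 rect [452. 134.] [20. 32.] 81.8
tray wrist 0.89 n 16542 box [  0. 193. 193. 327.] c [0.5357 0.3248] axis 98.5 rect [516. 341.] [263. 168.] 82.0
scraper white 898 ((561.6546020507812, 137.06910705566406), (50.06416320800781, 220.94293212890625), 85.49647521972656)
brush white 1845 ((642.5498657226562, 43.942691802978516), (18.06332778930664, 82.63665008544922), 88.46207427978516)
paddle white 79 ((418.2169189453125, 36.40695571899414), (16.457332611083984, 69.35094451904297), 79.7392578125)
roller white 247 ((452.6717529296875, 134.7285919189453), (22.108434677124023, 37.78645706176758), 77.00882720947266)
```

View pics/w8.png

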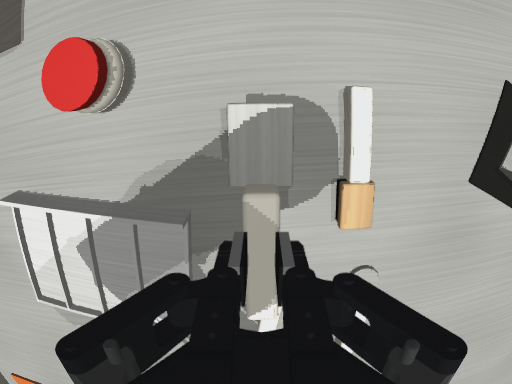

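servo_tool --motion '[[[0,0,0],[-0.7,-2,-1],255],[[0,0,0],[-1.8,-4.8,0],255],[[0,0,0],[-1.8,-4.8,0],255],[[0,0,0],[-1.8,-4.8,0],255],[[0,0,0],[-1.8,-4.8,0],255],[[0,0,0],[-1.8,-4.6,0],255],[[0,0,0],[-0.6,-2,0],255],[[0,0,4],[0,0,1],255],[[0,0,0],[0,0,2],255],[[0,0,0],[0,0,0],255],[[0,0,0],[0,0,0],255]]'

```text
time: 34.5
eef_pos: [0.513, 0.4157, 0.0925]
tool_rot: [-3.134, 0.21, -0.001]
wrist_force: [0.1, -0.1, -0.9]
gripper_width: 0.0148
finger_force: 68.6
```

```bash
cat > e.py <<'E'
from h import *
C=cal("wrist"); im=env.camera("wrist"); cv2.imwrite("pics/t.png",im); s=env.get_state(); print(s["eef_pos"],s["tool_rot"])
# tray edges: detect line segments near predicted divider tops
tc=np.array([.512,.3275]); a=np.radians(-7.7); X=np.array([np.cos(a),np.sin(a)]); Y=np.array([-X[1],X[0]])
g=cv2.cvtColor(im,cv2.COLOR_BGR2GRAY).astype(float)
for yo in(-116,-58,0,58,116):
    out=[]
    for xo in (-60,-40,-20,0,20,40,60):
        ys=np.arange(-10,10.01,.25)
        P=np.array([[*(tc+X*xo/1e3+Y*(yo+d)/1e3),.014] for d in ys]); uv=proj(C,P)
        if uv.min()<2 or uv[:,0].max()>509 or uv[:,1].max()>381: out.append("--"); continue
        v=cv2.remap(g.astype(np.float32),uv[:,:1].astype(np.float32),uv[:,1:].astype(np.float32),1)[:,0]
        k=v<(v.max()+v.min())/2
        out.append((round(float(ys[k].mean()),1),int(k.sum()),int(v.max()-v.min())))
    print(yo,out)
E
python3 e.py
```

```text
[0.5131516  0.41578766 0.0927501 ] [-3.13367859e+00  2.09723432e-01 -1.39395413e-03]
-116 [(8.2, 15, 131), (8.1, 16, 133), (8.0, 17, 134), (8.0, 17, 137), (7.6, 20, 136), (7.6, 20, 135), (7.5, 21, 134)]
-58 [(8.2, 15, 134), (8.1, 16, 136), (8.1, 16, 138), (8.0, 17, 137), (7.9, 18, 137), (7.8, 19, 138), (7.6, 20, 140)]
0 [(8.5, 13, 139), (8.1, 14, 139), (8.0, 13, 138), (7.8, 13, 136), (7.5, 13, 139), (7.2, 13, 138), (7.1, 14, 140)]
58 [(1.1, 72, 202), (2.1, 64, 118), (6.4, 23, 48), (7.0, 25, 47), (7.2, 23, 49), (7.1, 24, 47), (7.2, 23, 47)]
116 [(3.6, 46, 68), (6.4, 20, 34), (6.4, 19, 37), (0.8, 38, 35), (-3.6, 52, 81), (-4.0, 49, 128), (4.4, 28, 113)]
```

```bash
python3 - <<'E'
from h import *
C=cal("wrist"); im=cv2.imread("pics/t.png")
tc=np.array([.512,.3275]); a=np.radians(-7.7); X=np.array([np.cos(a),np.sin(a)]); Y=np.array([-X[1],X[0]])
for yo in(-116,-58,0,58,116):
    p=proj(C,[[*(tc+X*x+Y*yo/1e3),.014] for x in np.linspace(-.078,.078,20)])
    cv2.polylines(im,[np.round(p*8).astype(np.int32)],False,(0,0,255),1,cv2.LINE_AA,3)
for z,x in((.034,.078),(.014,-.078)):
    p=proj(C,[[*(tc+X*x+Y*y),z] for y in np.linspace(-.118,.118,20)])
    cv2.polylines(im,[np.round(p*8).astype(np.int32)],False,(0,255,0),1,cv2.LINE_AA,3)
cv2.imwrite("pics/t2.png",cv2.resize(im[80:370,150:512],None,fx=2.05,fy=2.05,interpolation=2))
E
```

```text
(no output)
```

View pics/t2.png

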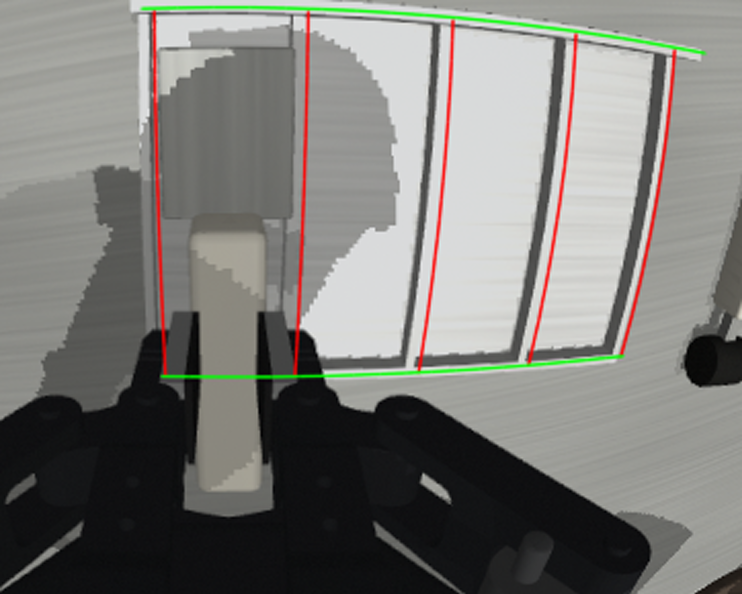

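servo_tool --motion '[[[0,0,0.5],[0,-0.4,1],255],[[0,0,0],[0,0,2.5],255],[[0,0,0],[0,0,2],255],[[0,0,0],[0,0,1],255],[[0,0,0],[0,0,0],255],[[0,0,0],[0,0,0],255]]'

```text
time: 35.3
eef_pos: [0.5137, 0.4199, 0.0276]
tool_rot: [-3.133, 0.223, -0.001]
wrist_force: [-0.2, 0.7, 0.8]
gripper_width: 0.015
finger_force: 68.6
```

servo_tool --motion '[[[0,0,0],[0,0,0.4],255],[[0,0,0],[0,0,0],255],[[0,0,0],[0,0,0],255]]'

```text
time: 35.67
eef_pos: [0.5133, 0.4194, 0.0229]
tool_rot: [-3.133, 0.224, -0.0]
wrist_force: [0.4, -0.4, -0.7]
gripper_width: 0.0149
finger_force: 68.6
```

servo_tool --motion '[[[0,0,0],[0,0,0.3],255],[[0,0,0],[0,0,0],255],[[0,0,0],[0,0,0],255]]'

```text
time: 36.05
eef_pos: [0.5132, 0.4194, 0.0196]
tool_rot: [3.133, -0.223, -0.0]
wrist_force: [-0.0, 0.3, -1.2]
gripper_width: 0.015
finger_force: 68.6
```

servo_tool --motion '[[[0,0,0],[0,0,0.1],255],[[0,0,0],[0,0,0],195],[[0,0,0],[0,0,0],185],[[0,0,0],[0,0,0],180],[[0,0,0],[0,0,0],180],[[0,0,0],[0,0,-0.6],178],[[0,0,0],[0,0,-1],175],[[0,0,0],[0,0,-2.5],170],[[0,0,0],[0,0,-5],0],[[0,0,0],[0,0,-6],0],[[0,0,0],[0,0,-6],0],[[0,0,0],[0,0,0],0]]'

```text
time: 37.55
eef_pos: [0.5153, 0.4214, 0.2373]
tool_rot: [-3.125, 0.222, -0.011]
wrist_force: [0.1, 0.4, -0.8]
gripper_width: 0.0855
finger_force: 0.0
```

```bash
sed -i 's/w8.png/w9.png/' d.py; python3 d.py; python3 e.py|head -3
```

```text
[0.51401834 0.42038709 0.2337539 ]
scraper_center wrist 0.56 n 2039 box [251. 102. 278. 201.] c [0.5348 0.417 ] axis 171.6 rect [524. 418.] [ 34. 130.] 82.4
brush_center wrist 0.9 n 1622 box [483.  28. 506. 110.] c [0.6162 0.0568] axis 176.9 rect [620.  57.] [ 52. 130.] 89.0
paddle_center wrist 0.75 n 1103 box [483. 143. 508. 218.] c [0.4379 0.0485] axis 176.8 rect [437.  47.] [ 47. 131.] 85.9
roller_center wrist 0.71 n 1431 box [436. 137. 471. 218.] c [0.4496 0.1427] axis 168.7 rect [451. 146.] [ 52. 128.] 83.8
tray wrist 0.65 n 18399 box [238.  87. 422. 213.] c [0.5156 0.3293] axis 81.8 rect [513. 327.] [249. 164.] 81.0
scraper few 9
brush few 0
paddle few 0
roller white 45 ((463.74237060546875, 130.15997314453125), (13.429139137268066, 67.93660736083984), 79.76858520507812)
[0.51316472 0.41928118 0.22905443] [ 3.13268780e+00 -2.23455277e-01 -8.21419800e-04]
-116 [(8.2, 15, 130), (8.2, 15, 133), (8.4, 14, 130), (8.1, 16, 132), (7.9, 18, 132), (7.9, 18, 131), (7.8, 19, 131)]
-58 [(8.2, 15, 130), (8.4, 14, 131), (8.4, 14, 132), (8.1, 16, 130), (7.8, 15, 130), (7.5, 15, 131), (7.4, 16, 131)]
```

servo_tool --motion '[[[0,0,1],[-0.3,5.9,0],0],[[0,0,1],[-0.3,5.9,0],0],[[0,0,1],[-0.2,5.9,0],0],[[0,0,1],[-0.2,5.9,0],0],[[0,0,0.8],[-0.2,5.8,0],0],[[0,0,0],[0,0,3],0],[[0,0,0],[0,0,4],0],[[0,0,0],[0,0,3],0],[[0,0,0],[0,0,0],0]]' --squeeze 60

```text
time: 39.22
eef_pos: [0.4483, 0.1311, 0.1281]
tool_rot: [3.118, -0.355, -0.005]
wrist_force: [-0.5, 0.0, 1.1]
gripper_width: 0.085
finger_force: 0.0
```

```bash
cat > f.py <<'E'
from h import *
import sys
C=cal("wrist"); im=env.camera("wrist"); s=env.get_state()
M=R.from_rotvec(s["tool_rot"]).as_matrix(); print(s["eef_pos"].round(4),"yaw",np.degrees(np.arctan2(M[1,0],M[0,0])).round(1))
for n in sys.argv[1:]: seg(n+"_center","wrist",.02,C)
env.camera("top"); T=cal("top")
for n in ("scraper","brush","paddle","roller"): seg(n+"_center","top",.02,T)
E
python3 f.py roller paddle
```

```text
[0.4494 0.1318 0.1296] yaw -12.9
roller_center wrist 0.96 n 3228 box [242. 114. 279. 244.] c [0.4468 0.1337] axis 167.3 rect [447. 132.] [ 34. 130.] 75.6
paddle_center wrist 0.92 n 3371 box [342. 103. 378. 238.] c [0.4396 0.0359] axis 173.0 rect [434.  39.] [ 36. 133.] 79.7
scraper_center top 0.66 n 236 box [139. 200. 149. 235.] c [0.525  0.4137] axis 171.0 rect [521. 411.] [ 34. 129.] 83.6
brush_center top 0.54 n 248 box [238. 173. 245. 206.] c [0.6152 0.0425] axis 178.5 rect [619.  43.] [ 27. 127.] 88.5
paddle_center top 0.6 n 221 box [241. 223. 252. 257.] c [0.4337 0.0315] axis 170.4 rect [429.  29.] [ 34. 127.] 84.0
roller_center top 0.62 n 83 box [210. 218. 224. 251.] c [0.4224 0.1342] axis 167.4 rect [446. 129.] [ 35. 130.] 74.8
```

servo_tool --motion '[[[0,0,0],[0.8,-0.1,3],0],[[0,0,0],[0,0,4],0],[[0,0,0],[0,0,3],0],[[0,0,0],[0,0,1.5],0],[[0,0,0],[0,0,0.1],0],[[0,0,0],[0,0,0],100],[[0,0,0],[0,0,0],180],[[0,0,0],[0,0,0],200],[[0,0,0],[0,0,0],220],[[0,0,0],[0,0,0],255],[[0,0,0],[0,0,0],255]]'

```text
time: 41.0
eef_pos: [0.4578, 0.1315, 0.0144]
tool_rot: [-3.121, 0.354, -0.001]
wrist_force: [-1.6, -0.3, 7.6]
gripper_width: 0.0159
finger_force: 58.5
```

servo_tool --motion '[[[0,0,0],[0,0,-0.3],255],[[0,0,0],[0,0,-1],255],[[0,0,0],[0,0,-2.5],255],[[0,0,0],[0,0,-4],255],[[0,0,0],[0,0,-4],255],[[0,0,0],[0,0,-1.5],255],[[0,0,5],[0,0,0],255],[[0,0,10],[0,0,0],255],[[0,0,10],[0,0,0],255],[[0,0,10],[0,0,0],255],[[0,0,10],[0,0,0],255],[[0,0,10],[0,0,0],255]]'

```text
time: 42.5
eef_pos: [0.4571, 0.131, 0.1463]
tool_rot: [2.599, -1.763, -0.001]
wrist_force: [-0.1, 0.1, -1.3]
gripper_width: 0.0151
finger_force: 58.8
```

servo_tool --motion '[[[0,0,10],[0,0,0],255],[[0,0,10],[0,0,0],255],[[0,0,10],[0,0,0],255],[[0,0,10],[0,0,0],255],[[0,0,10],[0,0,0],255],[[0,0,10],[0,0,0],255],[[0,0,10],[0,0,0],255],[[0,0,10],[0,0,0],255],[[0,0,10],[0,0,0],255],[[0,0,10],[0,0,0],255],[[0,0,10],[0,0,0],255],[[0,0,10],[0,0,0],255]]'

```text
time: 44.0
eef_pos: [0.4571, 0.131, 0.1463]
tool_rot: [-0.227, -3.132, 0.001]
wrist_force: [-0.1, -0.2, -1.2]
gripper_width: 0.0154
finger_force: 58.8
```

servo_tool --motion '[[[0,0,0],[-0.2,2.5,0],255],[[0,0,0],[-0.3,4.5,0],255],[[0,0,0],[-0.3,5,0],255],[[0,0,0],[-0.3,5,0],255],[[0,0,0],[-0.3,4.5,0],255],[[0,0,0],[-0.1,2,1],255],[[0,0,0],[0,0,4],255],[[0,0,0],[0,0,4],255],[[0,0,0],[0,0,2],255],[[0,0,0],[0,0,0.5],255],[[0,0,0],[0,0,0],255],[[0,0,0],[0,0,0],255]]'

```text
time: 45.5
eef_pos: [0.5055, 0.3626, 0.0329]
tool_rot: [0.217, 3.133, 0.002]
wrist_force: [0.3, 0.2, -0.4]
gripper_width: 0.015
finger_force: 58.8
```

servo_tool --motion '[[[0,0,0],[0,-0.1,0.5],255],[[0,0,0],[0,0,0.4],255],[[0,0,0],[0,0,0.3],255],[[0,0,0],[0,0,0.1],255],[[0,0,0],[0,0,0],255],[[0,0,0],[0,0,0],255]]'

```text
time: 46.25
eef_pos: [0.5049, 0.361, 0.0187]
tool_rot: [0.218, 3.134, 0.0]
wrist_force: [1.0, 0.4, 0.2]
gripper_width: 0.0153
finger_force: 59.0
```

servo_tool --motion '[[[0,0,0],[0,0,0],195],[[0,0,0],[0,0,0],185],[[0,0,0],[0,0,0],180],[[0,0,0],[0,0,0],180],[[0,0,0],[0,0,-0.6],178],[[0,0,0],[0,0,-1],175],[[0,0,0],[0,0,-2.5],170],[[0,0,0],[0,0,-4],0],[[0,0,0],[0,0,-4],0],[[0,0,0],[0,0,-3],0],[[0,0,0],[0,0,0],0]]'

```text
time: 47.62
eef_pos: [0.5061, 0.3622, 0.1738]
tool_rot: [0.217, 3.13, 0.008]
wrist_force: [-0.3, 0.7, 0.3]
gripper_width: 0.0856
finger_force: 0.0
```

servo_tool --motion '[[[0,0,1],[0.45,-5.6,0],0],[[0,0,0],[0.45,-5.6,0],0],[[0,0,0],[0.45,-5.6,0],0],[[0,0,0],[0.45,-5.6,0],0],[[0,0,0],[0.45,-5.6,0],0],[[0,0,0],[0.45,-5.4,0],0],[[0,0,0],[0,0,0],0],[[0,0,0],[0,0,0],0]]'

```text
time: 48.62
eef_pos: [0.4272, 0.035, 0.1699]
tool_rot: [0.247, 3.131, 0.001]
wrist_force: [0.1, -0.7, -0.2]
gripper_width: 0.0853
finger_force: 0.0
```

```bash
python3 f.py paddle
```

```text
[0.4274 0.0354 0.1698] yaw 171.0
paddle_center wrist 0.63 n 2408 box [247. 117. 273. 229.] c [0.4329 0.0338] axis 169.9 rect [431.  34.] [ 36. 123.] 81.0
scraper_center top 0.69 n 288 box [138. 198. 151. 236.] c [0.5273 0.4132] axis 170.8 rect [521. 411.] [ 39. 129.] 84.7
brush_center top 0.77 n 223 box [236. 172. 244. 207.] c [0.6135 0.0428] axis 178.7 rect [619.  43.] [ 26. 127.] 88.5
paddle_center top none
roller_center top 0.58 n 2305 box [127. 196. 203. 245.] c [0.5096 0.3167] axis 81.1 rect [513. 330.] [243. 163.] 81.8
```

servo_tool --motion '[[[0,0,0],[0,0,3],0],[[0,0,0],[0,0,5],0],[[0,0,0],[0,0,4],0],[[0,0,0],[0,0,2],0],[[0,0,0],[0,0,1.2],0],[[0,0,0],[0,0,0.4],0],[[0,0,0],[0,0,0],100],[[0,0,0],[0,0,0],180],[[0,0,0],[0,0,0],200],[[0,0,0],[0,0,0],220],[[0,0,0],[0,0,0],255],[[0,0,0],[0,0,0],255]]'

```text
time: 50.48
eef_pos: [0.4274, 0.0351, 0.0143]
tool_rot: [0.245, 3.131, 0.0]
wrist_force: [-1.6, -0.3, 6.9]
gripper_width: 0.0154
finger_force: 58.5
```

servo_tool --motion '[[[0,0,0],[0,0,-0.3],255],[[0,0,0],[0,0,-1],255],[[0,0,0],[0,0,-2.5],255],[[0,0,0],[0,0,-4],255],[[0,0,0],[0,0,-2],255],[[0,0,0],[-0.3,2.7,0],255],[[0,0,0],[-0.6,5,0],255],[[0,0,0],[-0.7,6,0],255],[[0,0,0],[-0.7,6,0],255],[[0,0,0],[-0.6,5,0],255],[[0,0,0],[-0.3,3,0],255],[[0,0,-0.8],[0,0,0],255]]'

```text
time: 51.98
eef_pos: [0.5021, 0.3055, 0.1117]
tool_rot: [-0.22, -3.134, 0.0]
wrist_force: [-0.7, 0.4, -1.9]
gripper_width: 0.0153
finger_force: 58.8
```

servo_tool --motion '[[[0,0,0],[0,0,2.5],255],[[0,0,0],[0,0,3],255],[[0,0,0],[0,0,1.7],255],[[0,0,0],[0,0,0.6],255],[[0,0,0],[0,0,0],255],[[0,0,0],[0,0,0],255]]'

```text
time: 52.72
eef_pos: [0.5024, 0.3041, 0.0347]
tool_rot: [0.223, 3.133, 0.002]
wrist_force: [0.3, 0.1, 0.3]
gripper_width: 0.0156
finger_force: 58.8
```

Aligned on the bay line; lower 16 mm.

servo_tool --motion '[[[0,0,0],[0,0,0.7],255],[[0,0,0],[0,0,0.5],255],[[0,0,0],[0,0,0.25],255],[[0,0,0],[0,0,0.1],255],[[0,0,0],[0,0,0],255],[[0,0,0],[0,0,0],255]]'

```text
time: 53.48
eef_pos: [0.5017, 0.3035, 0.0185]
tool_rot: [-0.223, -3.133, 0.0]
wrist_force: [-3.2, -1.6, 5.4]
gripper_width: 0.0152
finger_force: 61.0
```

servo_tool --motion '[[[0,0,0],[0,0,0],195],[[0,0,0],[0,0,0],185],[[0,0,0],[0,0,0],180],[[0,0,0],[0,0,0],180],[[0,0,0],[0,0,-0.6],178],[[0,0,0],[0,0,-1],175],[[0,0,0],[0,0,-2.5],170],[[0,0,0],[0,0,-4],0],[[0,0,0],[0,0,-4],0],[[0,0,0],[0,0,-3],0],[[0,0,0],[0,0,0],0]]'

```text
time: 54.85
eef_pos: [0.5032, 0.3049, 0.1731]
tool_rot: [0.223, 3.13, 0.007]
wrist_force: [0.1, -0.1, 0.0]
gripper_width: 0.0854
finger_force: 0.0
```

servo_tool --motion '[[[0,0,0],[-3.2,-4.8,0],0],[[0,0,0],[-3.2,-4.8,0],0],[[0,0,0],[-3.2,-4.8,0],0],[[0,0,0],[-3.2,-4.8,0],0],[[0,0,0],[-3.4,-4.6,0],0],[[0,0,-6.7],[0,0,0],0],[[0,0,0],[0,0,0],0],[[0,0,0],[0,0,0],0]]'

```text
time: 55.85
eef_pos: [0.6281, 0.0456, 0.1691]
tool_rot: [-0.043, -3.141, 0.0]
wrist_force: [0.8, -0.5, -0.4]
gripper_width: 0.0852
finger_force: 0.0
```

```bash
python3 f.py brush
```

```text
[0.6281 0.0458 0.1692] yaw 178.5
brush_center wrist 0.89 n 2827 box [245. 101. 276. 224.] c [0.6108 0.0446] axis 178.1 rect [621.  45.] [ 32. 131.] 88.9
scraper_center top 0.3 n 2271 box [330. 203. 396. 253.] c [ 0.4593 -0.4144] axis 96.5 rect [ 454. -413.] [185. 222.] 24.2
brush_center top 0.49 n 128 box [240. 186. 245. 204.] c [0.5899 0.0432] axis 178.4 rect [594.  43.] [26. 76.] 88.7
paddle_center top none
roller_center top none
```

servo_tool --motion '[[[0,0,0],[0,0.05,3],0],[[0,0,0],[0,0,5],0],[[0,0,0],[0,0,4],0],[[0,0,0],[0,0,2],0],[[0,0,0],[0,0,1.2],0],[[0,0,0],[0,0,0.3],0],[[0,0,0],[0,0,0],100],[[0,0,0],[0,0,0],180],[[0,0,0],[0,0,0],200],[[0,0,0],[0,0,0],220],[[0,0,0],[0,0,0],255],[[0,0,0],[0,0,0],255]]'

```text
time: 57.7
eef_pos: [0.6288, 0.0456, 0.0149]
tool_rot: [0.04, 3.141, 0.0]
wrist_force: [-0.6, -0.3, 5.9]
gripper_width: 0.0147
finger_force: 58.6
```

servo_tool --motion '[[[0,0,0],[0,0,-0.3],255],[[0,0,0],[0,0,-1],255],[[0,0,0],[0,0,-2.5],255],[[0,0,0],[0,0,-4],255],[[0,0,0],[0,0,-4],255],[[0,0,0],[0,0,-1.2],255],[[0,0,-5],[0,0,0],255],[[0,0,-10],[0,0,0],255],[[0,0,-10],[0,0,0],255],[[0,0,-10],[0,0,0],255],[[0,0,-10],[0,0,0],255],[[0,0,-10],[0,0,0],255]]'

```text
time: 59.2
eef_pos: [0.6281, 0.0456, 0.1438]
tool_rot: [1.422, -2.8, -0.001]
wrist_force: [-0.0, 0.8, -0.1]
gripper_width: -0.0003
finger_force: 0.0
```

servo_tool --motion '[[[0,0,-10],[0,0,0],255],[[0,0,-10],[0,0,0],255],[[0,0,-10],[0,0,0],255],[[0,0,-10],[0,0,0],255],[[0,0,-10],[0,0,0],255],[[0,0,-10],[0,0,0],255],[[0,0,-10],[0,0,0],255],[[0,0,-10],[0,0,0],255],[[0,0,-10],[0,0,0],255],[[0,0,-10],[0,0,0],255],[[0,0,-10],[0,0,0],255],[[0,0,-8.3],[0,0,0],255]]'

```text
time: 60.7
eef_pos: [0.6281, 0.0456, 0.1438]
tool_rot: [3.134, -0.216, -0.001]
wrist_force: [0.5, -0.0, -0.2]
gripper_width: -0.0004
finger_force: 0.0
```

servo_tool --motion '[[[0,0,0],[0,0,-3],0],[[0,0,0],[0,0,-5],0],[[0,0,0],[0,0,0],0],[[0,0,0],[0,0,0],0]]'

```text
time: 61.2
eef_pos: [0.628, 0.0457, 0.2238]
tool_rot: [-3.133, 0.224, 0.001]
wrist_force: [-0.2, -0.3, -0.1]
gripper_width: 0.0721
finger_force: 0.0
```

```bash
python3 f.py brush; sed -i 's/w9.png/w10.png/' d.py; python3 d.py | grep brush; python3 - <<'E'
from h import *
C=cal("wrist"); im=cv2.imread("pics/w10.png"); o=env.trace("brush_center","wrist")
if o:
    m=o[0]["mask"]; print(np.round(o[0]["box"])); hsv=cv2.cvtColor(im,cv2.COLOR_BGR2HSV)
    w=m&(hsv[...,1]>90)&(hsv[...,2]>80); v,u=np.nonzero(w); print("wood",len(u),onplane(C,[[u.mean(),v.mean()]],.02)[:,:2])
    g=m&(hsv[...,1]<40)&(hsv[...,2]>120); v,u=np.nonzero(g); P=onplane(C,np.c_[u,v],.026)[:,:2]; print("white",len(u),P.mean(0),cv2.minAreaRect((P*1000).astype(np.float32)))
    k=m&(hsv[...,2]<60); print("black",k.sum())
E
```

```text
[0.6277 0.0456 0.2231] yaw -8.2
brush_center wrist 0.93 n 1913 box [247. 114. 279. 219.] c [0.6139 0.0487] axis -179.9 rect [619.  50.] [131.  32.] 2.0
scraper_center top none
brush_center top 0.48 n 197 box [236. 181. 243. 205.] c [0.5988 0.0457] axis -179.1 rect [604.  45.] [30. 96.] 88.7
paddle_center top none
roller_center top none
brush_center wrist 0.78 n 1935 box [248. 115. 278. 218.] c [0.6157 0.0482] axis -179.8 rect [621.  49.] [129.  31.] 1.7
brush few 4
[248. 115. 278. 218.]
wood 791 [[0.57783655 0.0482453 ]]
white 1071 [0.64387353 0.04853308] ((643.51708984375, 48.706809997558594), (84.34454345703125, 19.511816024780273), 0.048191964626312256)
black 9
```

servo_tool --motion '[[[0,0,-8.2],[0.1,-0.3,2],0],[[0,0,0],[0,0,5],0],[[0,0,0],[0,0,6],0],[[0,0,0],[0,0,5],0],[[0,0,0],[0,0,2],0],[[0,0,0],[0,0,1],0],[[0,0,0],[0,0,0.2],0],[[0,0,0],[0,0,0],0],[[0,0,0],[0,0,0],0]]'

```text
time: 63.22
eef_pos: [0.6306, 0.0487, 0.0134]
tool_rot: [-3.141, -0.001, -0.003]
wrist_force: [-0.6, 1.1, 0.6]
gripper_width: 0.0854
finger_force: 0.0
```

servo_tool --motion '[[[0,0,0],[0,0,0.1],0],[[0,0,0],[0,0,0.1],0],[[0,0,0],[0,0,0],100],[[0,0,0],[0,0,0],180],[[0,0,0],[0,0,0],200],[[0,0,0],[0,0,0],220],[[0,0,0],[0,0,0],255],[[0,0,0],[0,0,0],255],[[0,0,0],[0,0,0],255]]'

```text
time: 64.35
eef_pos: [0.63, 0.0484, 0.0105]
tool_rot: [-3.142, -0.001, -0.001]
wrist_force: [-0.7, -0.4, 3.9]
gripper_width: 0.0178
finger_force: 59.0
```

servo_tool --motion '[[[0,0,0],[0,0,-0.3],255],[[0,0,0],[0,0,-0.7],255],[[0,0,0],[0,0,-1.5],255],[[0,0,0],[0,0,-3],255],[[0,0,0],[0,0,-4],255],[[0,0,0],[0,0,-3],255],[[0,0,0],[0,0,-1],255],[[0,0,0],[0,0,0],255]]'

```text
time: 65.35
eef_pos: [0.63, 0.0486, 0.1459]
tool_rot: [-3.141, -0.001, -0.002]
wrist_force: [-0.9, -0.2, -1.5]
gripper_width: 0.0179
finger_force: 58.7
```

servo_tool --motion '[[[0,0,10],[0,0,0],255],[[0,0,10],[0,0,0],255],[[0,0,10],[0,0,0],255],[[0,0,10],[0,0,0],255],[[0,0,10],[0,0,0],255],[[0,0,10],[0,0,0],255],[[0,0,10],[0,0,0],255],[[0,0,10],[0,0,0],255],[[0,0,10],[0,0,0],255],[[0,0,10],[0,0,0],255],[[0,0,10],[0,0,0],255],[[0,0,10],[0,0,0],255]]'

```text
time: 66.85
eef_pos: [0.6289, 0.0482, 0.1433]
tool_rot: [1.562, -2.722, -0.001]
wrist_force: [-0.8, -0.1, -0.2]
gripper_width: 0.0176
finger_force: 58.7
```

servo_tool --motion '[[[0,0,10],[0,0,0],255],[[0,0,10],[0,0,0],255],[[0,0,10],[0,0,0],255],[[0,0,10],[0,0,0],255],[[0,0,10],[0,0,0],255],[[0,0,10],[0,0,0],255],[[0,0,8.3],[0,0,0],255],[[0,0,0],[0,0,0],255]]'

```text
time: 67.85
eef_pos: [0.629, 0.0482, 0.1436]
tool_rot: [-0.225, -3.131, 0.001]
wrist_force: [-0.3, -0.5, 0.2]
gripper_width: 0.0174
finger_force: 58.7
```

servo_tool --motion '[[[0,0,0],[1.6,1.8,0],255],[[0,0,0],[3.3,3.5,0],255],[[0,0,0],[3.7,4,0],255],[[0,0,0],[3.7,4,0],255],[[0,0,0],[2.7,2.9,0],255],[[0,0,0],[1.4,1.5,0],255],[[0,0,0],[0,0,3],255],[[0,0,0],[0,0,4],255],[[0,0,0],[0,0,3],255],[[0,0,0],[0,0,1],255],[[0,0,0],[0,0,0],255],[[0,0,0],[0,0,0],255]]'

```text
time: 69.35
eef_pos: [0.4937, 0.2477, 0.0363]
tool_rot: [0.225, 3.132, 0.002]
wrist_force: [0.0, 0.7, -1.0]
gripper_width: 0.0175
finger_force: 58.8
```

servo_tool --motion '[[[0,0,0],[0.15,-0.1,0.7],255],[[0,0,0],[0,0,0.5],255],[[0,0,0],[0,0,0.4],255],[[0,0,0],[0,0,0.2],255],[[0,0,0],[0,0,0],255],[[0,0,0],[0,0,0],255]]'

```text
time: 70.1
eef_pos: [0.4915, 0.2465, 0.0173]
tool_rot: [0.226, 3.133, 0.0]
wrist_force: [0.4, -0.3, -0.7]
gripper_width: 0.0176
finger_force: 58.8
```

Release, lift, and back away to look.

servo_tool --motion '[[[0,0,0],[0,0,0.15],255],[[0,0,0],[0,0,0],195],[[0,0,0],[0,0,0],185],[[0,0,0],[0,0,0],180],[[0,0,0],[0,0,0],180],[[0,0,0],[0,0,-0.6],178],[[0,0,0],[0,0,-1],175],[[0,0,0],[0,0,-2.5],170],[[0,0,0],[0,0,-5],0],[[0,0,0],[0,0,-6],0],[[0,0,0],[0,0,-6],0],[[0,0,0],[0,0,-5],0]]'

```text
time: 71.6
eef_pos: [0.4914, 0.2462, 0.2805]
tool_rot: [0.226, 3.131, 0.003]
wrist_force: [0.9, 0.7, -0.4]
gripper_width: 0.0852
finger_force: 0.0
```

servo_tool --motion '[[[0,0,0],[0,-5.5,0],0],[[0,0,0],[0,-5.5,0],0],[[0,0,0],[0,-5.5,0],0],[[0,0,0],[0,-5.5,0],0],[[0,0,0],[0,-5.5,0],0],[[0,0,0],[0,0,0],0]]'

```text
time: 72.35
eef_pos: [0.4509, -0.0287, 0.2778]
tool_rot: [0.233, 3.132, 0.001]
wrist_force: [0.9, 0.1, -0.4]
gripper_width: 0.0853
finger_force: 0.0
```

```bash
python3 - <<'E'
from h import *
T=cal("top"); S=cal("side"); t=env.camera("top"); s=env.camera("side")
z=lambda i,a,b,c,d,w,h: cv2.resize(i[a:b,c:d],(w,h),interpolation=2)
cv2.imwrite("pics/f.png",np.vstack([np.hstack([z(t,180,260,120,220,400,300),z(s,125,200,190,290,400,300)]),np.hstack([z(t,150,260,270,400,400,300),z(s,250,384,160,340,400,300)])]))
print(env.get_state()["eef_pos"],env.get_state()["time"])
E
```

```text
[ 0.45175193 -0.02632173  0.27755769] 72.45
```

View pics/f.png

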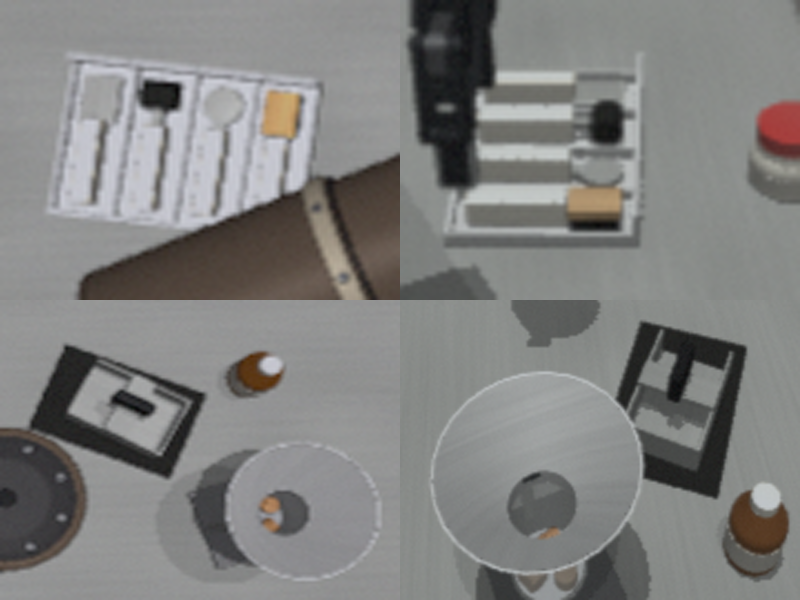

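All four instruments lie flat in their own compartments with their heads at the tall wall. The scoop is empty and upright on its mat, and the stoppers are in the jar. The arm is clear, so I'm handing in the job.

```bash
python3 -c "
from rig import env
print(env.finish_job())"
```

```text
the job is handed in; nothing more can be done
None
```

I handed in the job at about 72 s: the last pictures showed stoppers in the jar and none left in the scoop or funnel (four seen at the start, not recounted), the empty scoop upright on its mat, all four instruments flat in their own compartments with heads to the tall wall, and the bottle and pot untouched; early grasps on the scraper and brush slipped and were redone.

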